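# Wind the vice jaw in to the rider on its scale

### The job

Crank the handwheel of the small bench vice until the pointer of its moving jaw stands opposite the point of the rider clamped on the scale, so that the vice is preset for the next batch of watch cases. Leave the loose things round the vice where they are, and let go of the wheel when the jaw is set.

Things in the scene. Friction and masses are not known exactly. Their poses are not given: they have to be found in the camera images.
- vice: bench vice, fixed: grey bed 292 mm long (its y, to the left) and 76 wide (x, away from the robot). Origin: centre of its underside, z up; yaw within 0.3 rad. At y = -108 mm a gear housing with the horizontal handwheel on top; at the left end the fixed jaw; a scale with lines every 5 mm along the front (-x) edge, 20 mm above the bench. Only the handle stands higher than 90 mm.
- wheel_centre (a point): a point on the handwheel's upright axis, 106.5 mm above the bench, level with the middle of the handle. The wheel is a three-spoke aluminium wheel 113 mm in diameter, its rim between 71 and 81 mm above the bench.
- handle (a point): the middle of the upright black handle on the wheel's rim: a round barrel, at most 17 mm thick, from 83 to 129 mm above the bench, its axis 44 mm from the wheel's axis. It spins freely on its pin, so it can be pushed round from the side or gripped. About 6 N at the handle turns the wheel; the wheel stays where it is left.
- handwheel (a joint): turn of the wheel in rad, growing clockwise seen from above; starts between 0 and 3. One turn clockwise moves the jaw 20 mm to the left (vice +y), towards the fixed jaw; anticlockwise moves it back. About 0.9 to 2.7 turns are needed. The screw is self-locking: the jaw cannot be pushed.
- jaw (a joint): travel of the moving jaw along the bed in m (0.020 per turn of the wheel), growing to the left; jaw_pointer stands at y = -0.022 + this in the vice's frame.
- jaw_pointer (a point): the tip of the small steel pointer on the front of the moving jaw (a grey block with a steel face, between the wheel and the fixed jaw), 22 mm above the bench, pointing to -x of the vice over the scale.
- rider_point (a point): tip of the rider, a dark steel clip 14 mm wide with a small thumbscrew, fixed on the outer (-x) edge of the scale, 18 to 53 mm left of the jaw pointer at the start. The tip points to the vice's +x, 22 mm above the bench; axes as the vice's. When the jaw is set, the two tips face each other about 6 mm apart along the vice's x, level along its y.
- brass_box: loose round brass box, 45 mm across, 23 mm high, behind the vice; leave alone. Origin: centre of its underside.
- parts_cup: loose shallow white cup, 52 mm across, 10 mm high, in front of the vice; leave alone. Origin: centre of its underside.
- loupe: loose black eye loupe, 30 mm across, 31 mm high, behind the vice; leave alone. Origin: centre of its underside.
- case: loose steel watch case, 46 mm across, 9 mm high, in front of the vice; leave alone. Origin: centre of its underside.

How it is judged (in metres and radians):
At the end, for the whole second after the job is handed in: The jaw's pointer stands within 2.5 mm of the rider's point, measured along the scale, and the handwheel is at rest (y of jaw_pointer in the frame of rider_point between -0.0025 and 0.0025 m and velocity of joint handwheel between -0.05 and 0.05 rad/s); the robot touches nothing.
It fails at once if a loose thing beside the vice is moved by more than 20 mm (distance of any of brass_box, parts_cup, loupe, case from where it was at the start of the episode above 0.02 m).
It also fails if it takes over 64 s, if anything falls off the work surface, if the arm or the gripper's body presses on something with over 40 N, if the wrist force passes 120 N, or if a joint passes its speed limit or range.

### The arm

A 6-joint arm with a two-finger parallel gripper is mounted at the origin on a cart in front of the work surface, level with it; the furniture and walls round the work are solid. World frame = base frame: x ahead of the robot, y to its left, z up, the work surface at z = 0. Lengths are in mm, angles in rad, forces in N, time in s.
With the tool pointing down it reaches from about 350 to 775 mm from the base axis. Payload 7.3 kg.
Tool frame: the origin (TCP) lies at the very end of the fingers, on their centre line; the grasp point (between the pads) lies 19 mm behind it (bot.tcp_to_grasp is the distance from the TCP to the grasp point, in mm); z points along the fingers, y is the direction in which the jaws open and shut (so a half turn about z gives the same grasp; the last joint's range is limited). The gripper opens to 92 mm and grips with 3 to 60 N. Pads are 19 mm wide; open, the fingers measure 130 mm over their backs; the gripper's body (75 mm by 190 mm) begins 47 mm behind the grasp point.
Start: joints at [-1.267, 0.342, 1.524, -0, 1.275, -0.146], TCP at [228.286, -472.79, 226.741] pointing down, gripper open.
Joint ranges: [-2.53, 2.53], [-0.77, 2.02], [0.04, 2.7], [-1, 4.14], [0.28, 2.66], [-3.11, 3.11]. Speed limits (rad/s): [2.57, 2.57, 3.14, 3.14, 3.14, 3.14].

### API

Orientations are given as [roll, pitch, yaw] about the fixed x, y, z axes, in that order (R = Rz(yaw) Ry(pitch) Rx(roll)).
In Python, from plant import bot gives the robot as it stands. The module is installed in compiled form; this text tells all that it offers.
- The arm moves only by the tool carry_out, never from a script. Its argument "motion" is a list of rows, each a list of 5 numbers: the closure, from 0 (fully open) to 1 (shut), then the shift along the tool's x, y, z in mm, then the turn about the tool's z in degrees. In form: [[claw, dx, dy, dz, spin], ...]. A call has 1 to 10 rows; each row is the pose to reach, as a shift and turn from the pose measured when the call began, along the tool's axes at that moment; what a row does not reach only later rows make up. A row lasts 1/8 s, in which the tool goes at most 62.5 mm and 10.7 degrees, less where a joint would pass 70% of its speed; a pose out of reach is approached as far as the arm can. A call with a gripper value outside its range is refused whole. The fingers move at their own pace and stop on an object; the grip force is fixed at half the most. Time passes only in rows, so rows that repeat a pose let the fingers close. It gives the time, the measured TCP pose, the force and the opening at its end, in the units of the state.
- bot.get_obs(): the state, without advancing time (a new reading comes with each control period).
- bot.capture(name): name is "scene" or "top"; returns a dict with "color" (480x640x3 uint8, red, green, blue), "depth" (480x640 float32, mm along the optical axis (not along the pixel's ray), 0 where there is no reading), "K" (3x3 intrinsics, pixels), "k1" (the pictures are not rectified: a ray, as slopes to the right and down, at radius r is drawn at 1 + k1 r^2 times it, then the intrinsics apply), "camera_from_world" (4x4, takes a point from world to camera coordinates). Camera axes: x right, y down, z forward; pixel columns grow to the right and rows downward; lengths in mm; the calibration is good to about 2 mm. A picture is of the moment at which its call begins.
- bot.close_job(): hands the job in, once; it reports no verdict.
The state is a dict: "time": time; "joint_positions": joint angles; "dq": joint speeds; "tau": joint torques, N m; "tool_pos": TCP position; "tcp_rot": TCP orientation; "contact_force": force on the tool from outside, world axes, zero at the start; "moment": the same for the moment, N m; "grip_width": finger opening in mm.
Only numpy, scipy, OpenCV 4.12 (cv2) and the standard library are available. Lean on these libraries where they do the work, as an engineer would, in place of code of your own. Each camera call takes 0.05 s, during which the arm holds its last target.

## Working session

There is one attempt and no reset: what is moved stays moved. The work goes in short steps, Python scripts to look and compute and a tool call to move; the robot and the scene stay as the last step left them, time stands still between calls to the robot, and variables do not carry over. Pictures are saved under pics/ and viewed, and the job is handed in when it is done.

Besides the shell and the picture viewer there is one more tool, called after "Call:" as name(argument=value, ...), one argument or row to a line, values as JSON. carry_out: Moves the arm, as the interface text tells. Its arguments: {"type":"object","properties":{"motion":{"type":"array","items":{"type":"array","items":{"type":"number"}}}},"required":["motion"]}

```bash
mkdir -p pics; python3 - <<'E'
from plant import bot
import cv2,numpy as np
for n in("scene","top"):
    c=bot.capture(n); cv2.imwrite(f"pics/{n}0.png",c["color"][:,:,::-1]); np.savez(f"{n}0.npz",**c)
    print(n,c["K"].tolist(),c["k1"],np.round(c["camera_from_world"],3).tolist())
print(bot.get_obs())
E
```

```text
scene [[517.8242637077642, 0.0, 316.7378914764719], [0.0, 517.8242637077642, 242.715767532985], [0.0, 0.0, 1.0]] -0.1503059067470897 [[0.758, -0.652, 0.009, -441.297], [-0.252, -0.306, -0.918, 185.226], [0.601, 0.694, -0.396, 658.165], [0.0, 0.0, 0.0, 1.0]]
top [[598.0633529071092, 0.0, 321.7216970640785], [0.0, 598.0633529071092, 245.3972462629171], [0.0, 0.0, 1.0]] -0.09907557470122476 [[-0.015, -0.999, 0.03, -99.423], [-0.984, 0.009, -0.177, 541.812], [0.177, -0.033, -0.984, 985.34], [0.0, 0.0, 0.0, 1.0]]
{'time': 0.1, 'joint_positions': array([-1.26705444e+00,  3.42630841e-01,  1.52494003e+00,  1.51548157e-05,
        1.27542720e+00, -1.45981613e-01]), 'dq': array([-0.00127723, -0.00012689, -0.00336533, -0.00065062, -0.00039958,
       -0.00047406]), 'tau': array([ 1.90317049e-03, -4.32006741e+01, -2.44692922e+01,  7.19227293e-02,
        5.26690960e-02, -4.39176017e-05]), 'tool_pos': array([ 228.14421532, -472.41535283,  226.11952822]), 'tcp_rot': array([-3.14020429e+00, -2.18775236e-04,  4.49718928e-01]), 'contact_force': array([1.12469182, 0.01693006, 0.5954609 ]), 'moment': array([0.04982196, 0.01194144, 0.00782422]), 'grip_width': 91.43316223462692}
```

View pics/scene0.png

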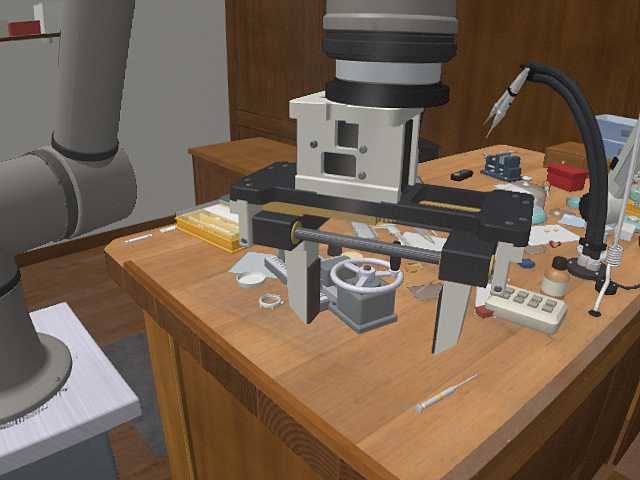

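View pics/top0.png

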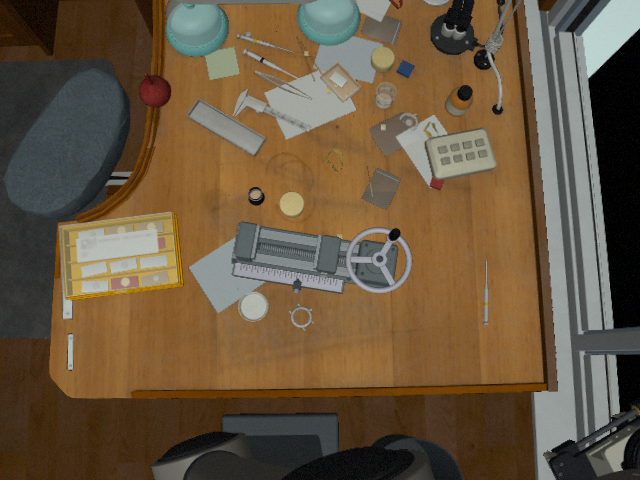

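The top view shows the vice around (310,258), wheel hub near (379,259), handle at (395,235), and rider near (297,285). I'll enlarge that area.

```bash
cat > h.py <<'E'
import numpy as np,cv2
def cam(c):
    T=np.array(c["camera_from_world"]);return np.array(c["K"]),float(c["k1"]),T
def ray(c,u,v):
    K,k1,T=cam(c)
    p=cv2.undistortPoints(np.array([[[u,v]]],float),K,np.array([k1,0,0,0,0.]))[0,0]
    R=T[:3,:3];o=-R.T@T[:3,3];d=R.T@np.array([p[0],p[1],1]);return o,d
def onz(c,u,v,z):
    o,d=ray(c,u,v);return o+d*(z-o[2])/d[2]
def proj(c,P):
    K,k1,T=cam(c);p=T[:3,:3]@np.array(P,float)+T[:3,3];a=p[:2]/p[2];a=a*(1+k1*(a@a));return K[:2,:2]@a+K[:2,2]
E
python3 - <<'E'
import cv2
a=cv2.imread("pics/top0.png")[215:315,225:425]
cv2.imwrite("pics/topcrop0.png",cv2.resize(a,None,fx=4,fy=4,interpolation=cv2.INTER_CUBIC))
E
```

```text
(no output)
```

View pics/topcrop0.png

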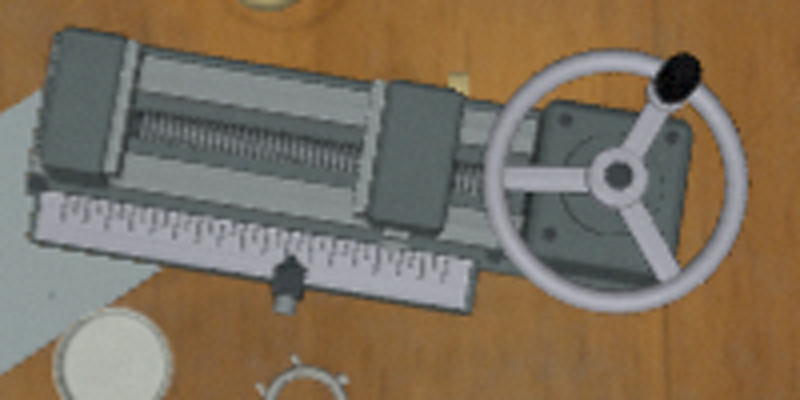

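```bash
python3 - <<'E'
import numpy as np
from h import *
c=dict(np.load("top0.npz"))
g=lambda x,y,z:onz(c,225+(x+.5)/4-.5,215+(y+.5)/4-.5,z)
for n,a in dict(scaleL=(32,240,20),scaleR=(470,312,20),scaleLi=(40,192,20),scaleRi=(473,262,20),rider=(291,256,22),ptr=(397,236,22),rim=(615.5,180.5,76),riml=(484,175,76),rimr=(747,185,76),hub=(619,175,84),handletop=(684,68,129),handlebot=(674,88,83)).items(): print(n,np.round(g(*a),1))
a=g(32,240,20)-g(470,312,20);b=g(40,192,20)-g(473,262,20)
for q in(a,b):print(np.linalg.norm(q),"yaw",np.arctan2(-q[0],q[1]))
y=np.mean([np.arctan2(-q[0],q[1]) for q in(a,b)])
ax=np.array([-np.sin(y),np.cos(y),0])
print("gap along y",(g(291,256,22)-g(397,236,22))@ax)
# wheel axis from the rim
w=g(615.5,180.5,76);t=g(684,68,129)
print("handle r",np.linalg.norm((t-w)[:2]),np.linalg.norm((g(674,88,83)-w)[:2]), "ang",np.arctan2(*(t-w)[[1,0]]))
print("ptr in vice y:",(g(397,236,22)-w)@ax-108)
E
```

```text
scaleL [495.1  50.8  20. ]
scaleR [ 461.1 -141.8   20. ]
scaleLi [516.5  47.5  20. ]
scaleRi [ 483.2 -143.6   20. ]
rider [486.6 -63.3  22. ]
ptr [ 494.9 -110.1   22. ]
rim [ 510.3 -200.7   76. ]
riml [ 513.3 -145.2   76. ]
rimr [ 507.8 -256.5   76. ]
hub [ 511.4 -201.2   84. ]
handletop [ 547.7 -223.   129. ]
handlebot [ 548.5 -225.8   83. ]
195.53456452979884 yaw -0.17462155954963546
193.88934881499267 yaw -0.17210410782663169
gap along y 44.65013895347966
handle r 43.56881601366408 45.696739825706665 ang -0.5392471981890532
ptr in vice y: -21.439307864828876
```

The measurements agree with the given dimensions: handle radius about 44 mm, scale edges parallel with yaw −0.173, and pointer y about −21.4. The jaw needs to travel about 44.6 mm, or 2.23 turns clockwise. Next I go above the handle at about (548,−223.5), turning the tool to yaw 0.

Call:
carry_out(
  motion=[
    [0, 44, -9.5, 0, 3],
    [0, 88, -19, 0, 6],
    [0, 132, -28.5, 0, 9],
    [0, 176, -38, 0, 12],
    [0, 220, -47, 0, 15],
    [0, 264, -57, 0, 18],
    [0, 308, -66, 0, 21],
    [0, 352, -76, 0, 24],
    [0, 396.4, -85.1, 0, 25.77],
    [0, 396.4, -85.1, 0, 25.77],
  ],
)

```text
time: 1.35
tool_pos: [549.7, -221.2, 225.4]
tcp_rot: [-3.139, 0.001, 0.004]
contact_force: [-0.8, 0.1, 0.1]
grip_width: 91.6
```

Call:
carry_out(
  motion=[
    [0, -1.5, 2.3, 30, 0],
    [0, -1.5, 2.3, 60, 0],
    [0, -1.5, 2.3, 86, 0],
    [0, -1.5, 2.3, 86, 0],
  ],
)

```text
time: 1.85
tool_pos: [546.1, -223.3, 137.4]
tcp_rot: [-3.137, 0.006, 0.003]
contact_force: [-0.2, -0.1, 0.0]
grip_width: 92.0
```

```bash
python3 - <<'E'
from plant import bot
import cv2,numpy as np
from h import *
c=bot.capture("scene");np.savez("scene1.npz",**c)
print(bot.get_obs()["tool_pos"])
for P in [(548.2,-223.5,129),(548.2,-223.5,83),(510.5,-200.9,84)]: print(proj(c,P))
a=c["color"][180:340,260:460,::-1]
cv2.imwrite("pics/s1.png",cv2.resize(a,None,fx=3.5,fy=3.5,interpolation=cv2.INTER_CUBIC))
E
```

```text
[ 547.25476624 -223.7033111   139.05333178]
[396.77392643 240.69891594]
[394.67452592 267.98884814]
[367.30266798 269.36650044]
```

View pics/s1.png

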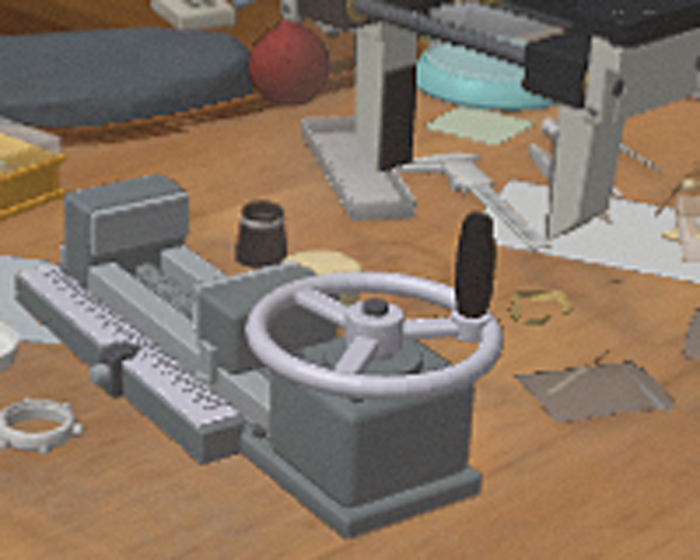

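The handle top is at crop (476,212), i.e. pixel (396,240.6), against a predicted (396.8,240.7), so the two views agree. I descend and close.

Call:
carry_out(
  motion=[
    [0, 1, 0, 23, 0],
    [0, 1, 0, 45, 0],
    [0, 1, 0, 46, 0],
    [0, 1, 0, 46, 0],
    [1, 1, 0, 46, 0],
    [1, 1, 0, 46, 0],
    [1, 1, 0, 46, 0],
    [1, 1, 0, 46, 0],
    [1, 1, 0, 46, 0],
    [1, 1, 0, 46, 0],
  ],
)

```text
time: 3.15
tool_pos: [548.1, -223.5, 93.0]
tcp_rot: [-3.138, 0.003, 0.003]
contact_force: [-0.2, -0.6, 0.4]
grip_width: 36.5
```

Call:
carry_out(
  motion=[
    [1, 0, 0, 0, 0],
    [1, 0, 0, 0, 0],
    [1, 0, 0, 0, 0],
    [1, 0, 0, 0, 0],
    [1, 0, 0, 0, 0],
  ],
)

```text
time: 3.78
tool_pos: [548.2, -224.0, 93.0]
tcp_rot: [-3.139, 0.003, 0.003]
contact_force: [0.3, -4.7, -1.8]
grip_width: 16.0
```

```bash
cat > circ.py <<'E'
import sys,numpy as np
from plant import bot
a0,step,n=map(float,sys.argv[1:4]); C=np.array([510.5,-200.9]); r=44
if len(sys.argv)>4: C=np.array([float(sys.argv[4]),float(sys.argv[5])])
o=bot.get_obs();p=o["tool_pos"];print(np.round(p,1),np.round(o["contact_force"],1),"ang",np.degrees(np.arctan2(p[1]-C[1],p[0]-C[0])),np.hypot(*(p[:2]-C)))
w=o["tcp_rot"][2]
rows=[]
for i in range(1,int(n)+1):
    a=np.radians(a0-step*min(i,n)); t=C+r*np.array([np.cos(a),np.sin(a)])-p[:2]
    rows.append([1,round(t[0]*np.cos(w)+t[1]*np.sin(w),1),round(t[0]*np.sin(w)-t[1]*np.cos(w),1),round(p[2]-93,1),0])
print(rows,"end",a0-step*n)
E
python3 circ.py -31 15 10
```

```text
[ 548.2 -224.    93. ] [ 0.3 -4.7 -1.8] ang -31.534964008123165 44.24884050392254
[[1, np.float64(-7.2), np.float64(8.5), np.float64(0.0), 0], [1, np.float64(-16.4), np.float64(15.3), np.float64(0.0), 0], [1, np.float64(-27.1), np.float64(19.5), np.float64(0.0), 0], [1, np.float64(-38.5), np.float64(20.7), np.float64(0.0), 0], [1, np.float64(-49.9), np.float64(19.0), np.float64(0.0), 0], [1, np.float64(-60.4), np.float64(14.4), np.float64(0.0), 0], [1, np.float64(-69.4), np.float64(7.2), np.float64(0.0), 0], [1, np.float64(-76.2), np.float64(-2.1), np.float64(0.0), 0], [1, np.float64(-80.4), np.float64(-12.8), np.float64(0.0), 0], [1, np.float64(-81.6), np.float64(-24.2), np.float64(0.0), 0]] end -181.0
```

Call:
carry_out(
  motion=[
    [1, -7.2, 8.5, 0, 0],
    [1, -16.4, 15.3, 0, 0],
    [1, -27.1, 19.5, 0, 0],
    [1, -38.5, 20.7, 0, 0],
    [1, -49.9, 19, 0, 0],
    [1, -60.4, 14.4, 0, 0],
    [1, -69.4, 7.2, 0, 0],
    [1, -76.2, -2.1, 0, 0],
    [1, -80.4, -12.8, 0, 0],
    [1, -81.6, -24.2, 0, 0],
  ],
)

```text
time: 5.03
tool_pos: [466.5, -200.7, 93.1]
tcp_rot: [-3.14, 0.002, 0.003]
contact_force: [4.8, -7.3, -8.6]
grip_width: 16.1
```

```bash
python3 circ.py -181 15 10
```

```text
[ 466.5 -200.7   93.1] [ 4.8 -7.3 -8.6] ang 179.73925730399208 44.020133751260396
[[1, np.float64(1.8), np.float64(-11.9), np.float64(0.1), 0], [1, np.float64(6.4), np.float64(-22.4), np.float64(0.1), 0], [1, np.float64(13.5), np.float64(-31.4), np.float64(0.1), 0], [1, np.float64(22.8), np.float64(-38.2), np.float64(0.1), 0], [1, np.float64(33.5), np.float64(-42.4), np.float64(0.1), 0], [1, np.float64(44.9), np.float64(-43.7), np.float64(0.1), 0], [1, np.float64(56.3), np.float64(-41.9), np.float64(0.1), 0], [1, np.float64(66.8), np.float64(-37.3), np.float64(0.1), 0], [1, np.float64(75.8), np.float64(-30.2), np.float64(0.1), 0], [1, np.float64(82.6), np.float64(-20.9), np.float64(0.1), 0]] end -331.0
```

Call:
carry_out(
  motion=[
    [1, 1.8, -11.9, 0, 0],
    [1, 6.4, -22.4, 0, 0],
    [1, 13.5, -31.4, 0, 0],
    [1, 22.8, -38.2, 0, 0],
    [1, 33.5, -42.4, 0, 0],
    [1, 44.9, -43.7, 0, 0],
    [1, 56.3, -41.9, 0, 0],
    [1, 66.8, -37.3, 0, 0],
    [1, 75.8, -30.2, 0, 0],
    [1, 82.6, -20.9, 0, 0],
  ],
)

```text
time: 6.28
tool_pos: [547.7, -177.6, 92.9]
tcp_rot: [-3.137, 0.006, 0.003]
contact_force: [-4.7, 4.3, 6.1]
grip_width: 16.3
```

```bash
python3 circ.py -331 15 10; python3 - <<'E'
from plant import bot
import cv2
c=bot.capture("top")
cv2.imwrite("pics/t2.png",cv2.resize(c["color"][190:340,210:440,::-1],None,fx=3.4,fy=3.4))
E
```

```text
[ 547.7 -177.6   92.9] [-4.7  4.3  6.1] ang 32.027326340967946 43.85065733653398
[[1, np.float64(5.5), np.float64(12.6), np.float64(-0.1), 0], [1, np.float64(6.7), np.float64(24.0), np.float64(-0.1), 0], [1, np.float64(5.0), np.float64(35.4), np.float64(-0.1), 0], [1, np.float64(0.4), np.float64(45.9), np.float64(-0.1), 0], [1, np.float64(-6.8), np.float64(54.9), np.float64(-0.1), 0], [1, np.float64(-16.0), np.float64(61.7), np.float64(-0.1), 0], [1, np.float64(-26.7), np.float64(65.9), np.float64(-0.1), 0], [1, np.float64(-38.2), np.float64(67.1), np.float64(-0.1), 0], [1, np.float64(-49.5), np.float64(65.4), np.float64(-0.1), 0], [1, np.float64(-60.0), np.float64(60.8), np.float64(-0.1), 0]] end -481.0
```

View pics/t2.png

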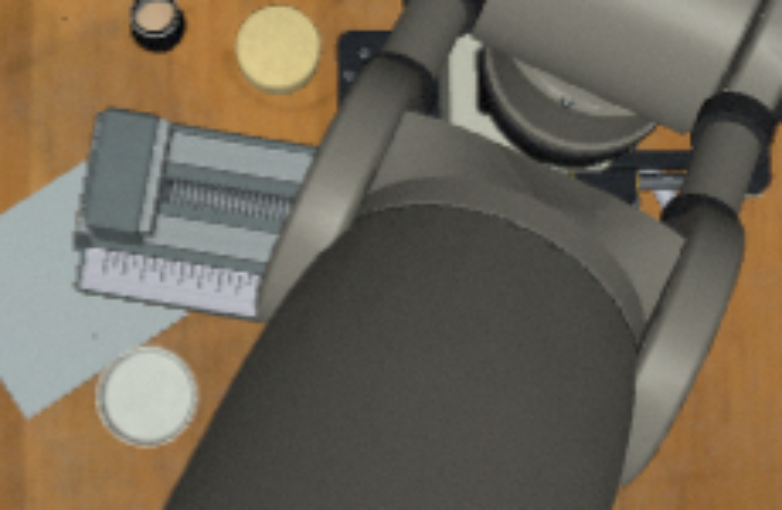

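The arm hides the jaw from the top camera, so I'll keep cranking by the measured angle and check from the scene camera. The loose things visible here (loupe, box and cup) have not moved.

Call:
carry_out(
  motion=[
    [1, 5.5, 12.6, 0, 0],
    [1, 6.7, 24, 0, 0],
    [1, 5, 35.4, 0, 0],
    [1, 0.4, 45.9, 0, 0],
    [1, -6.8, 54.9, 0, 0],
    [1, -16, 61.7, 0, 0],
    [1, -26.7, 65.9, 0, 0],
    [1, -38.2, 67.1, 0, 0],
    [1, -49.5, 65.4, 0, 0],
    [1, -60, 60.8, 0, 0],
  ],
)

```text
time: 7.58
tool_pos: [489.9, -240.3, 93.1]
tcp_rot: [-3.139, 0.001, 0.002]
contact_force: [7.5, -0.4, -5.3]
grip_width: 15.9
```

```bash
python3 circ.py -481 15 10|sed 's/np.float64//g'
```

```text
[ 489.9 -240.3   93.1] [ 7.5 -0.4 -5.3] ang -117.57565335905251 44.47333292016865
[[1, (-11.0), (-8.9), (0.1), 0], [1, (-17.9), (-18.1), (0.1), 0], [1, (-22.0), (-28.8), (0.1), 0], [1, (-23.3), (-40.2), (0.1), 0], [1, (-21.6), (-51.6), (0.1), 0], [1, (-17.0), (-62.1), (0.1), 0], [1, (-9.8), (-71.1), (0.1), 0], [1, (-0.6), (-77.9), (0.1), 0], [1, (10.1), (-82.1), (0.1), 0], [1, (21.6), (-83.4), (0.1), 0]] end -631.0
```

Call:
carry_out(
  motion=[
    [1, -11, -8.9, 0, 0],
    [1, -17.9, -18.1, 0, 0],
    [1, -22, -28.8, 0, 0],
    [1, -23.3, -40.2, 0, 0],
    [1, -21.6, -51.6, 0, 0],
    [1, -17, -62.1, 0, 0],
    [1, -9.8, -71.1, 0, 0],
    [1, -0.6, -77.9, 0, 0],
    [1, 10.1, -82.1, 0, 0],
    [1, 21.6, -83.4, 0, 0],
  ],
)

```text
time: 8.82
tool_pos: [509.8, -157.3, 93.0]
tcp_rot: [-3.14, 0.004, 0.003]
contact_force: [-7.1, -6.8, 0.7]
grip_width: 15.8
```

```bash
python3 circ.py -631 15 10|sed 's/np.float64//g'
```

```text
[ 509.8 -157.3   93. ] [-7.1 -6.8  0.7] ang 90.92347723252114 43.64666339109022
[[1, (12.8), (1.4), (-0.0), 0], [1, (23.3), (6.0), (-0.0), 0], [1, (32.3), (13.2), (-0.0), 0], [1, (39.1), (22.4), (-0.0), 0], [1, (43.3), (33.1), (-0.0), 0], [1, (44.6), (44.5), (-0.0), 0], [1, (42.8), (55.9), (-0.0), 0], [1, (38.2), (66.4), (-0.0), 0], [1, (31.1), (75.4), (-0.0), 0], [1, (21.8), (82.2), (-0.0), 0]] end -781.0
```

Call:
carry_out(
  motion=[
    [1, 12.8, 1.4, 0, 0],
    [1, 23.3, 6, 0, 0],
    [1, 32.3, 13.2, 0, 0],
    [1, 39.1, 22.4, 0, 0],
    [1, 43.3, 33.1, 0, 0],
    [1, 44.6, 44.5, 0, 0],
    [1, 42.8, 55.9, 0, 0],
    [1, 38.2, 66.4, 0, 0],
    [1, 31.1, 75.4, 0, 0],
    [1, 21.8, 82.2, 0, 0],
  ],
)

```text
time: 10.07
tool_pos: [533.5, -238.9, 93.0]
tcp_rot: [-3.139, 0.0, 0.003]
contact_force: [6.3, 2.6, -0.8]
grip_width: 16.0
```

```bash
python3 circ.py -781 9 6|sed 's/np.float64//g'; python3 - <<'E'
from plant import bot
import cv2,numpy as np
c=bot.capture("scene");np.savez("scene2.npz",**c)
cv2.imwrite("pics/s2.png",cv2.resize(c["color"][220:330,240:380,::-1],None,fx=5,fy=5,interpolation=cv2.INTER_CUBIC))
E
```

```text
[ 533.5 -238.9   93. ] [ 6.3  2.6 -0.8] ang -58.83710876363907 44.43288220751208
[[1, (-8.0), (3.3), (0.0), 0], [1, (-14.6), (5.1), (0.0), 0], [1, (-21.5), (5.9), (0.0), 0], [1, (-28.4), (5.6), (0.0), 0], [1, (-35.1), (4.2), (0.0), 0], [1, (-41.6), (1.7), (0.0), 0]] end -835.0
```

View pics/s2.png

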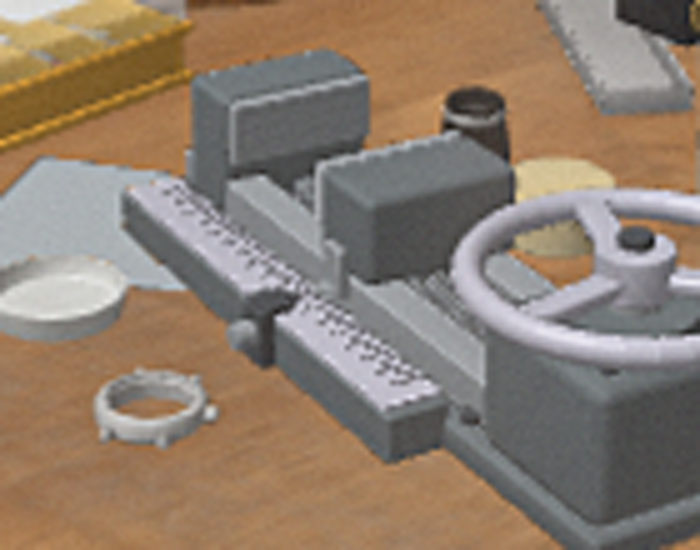

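The crank works: the jaw is close to the rider, with about 3 mm to go by the angle count. I crank the last 54°, slowly.

Call:
carry_out(
  motion=[
    [1, -8, 3.3, 0, 0],
    [1, -14.6, 5.1, 0, 0],
    [1, -21.5, 5.9, 0, 0],
    [1, -28.4, 5.6, 0, 0],
    [1, -35.1, 4.2, 0, 0],
    [1, -41.6, 1.7, 0, 0],
    [1, -41.6, 1.7, 0, 0],
    [1, -41.6, 1.7, 0, 0],
  ],
)

```text
time: 11.12
tool_pos: [491.0, -240.9, 93.0]
tcp_rot: [-3.139, 0.001, 0.002]
contact_force: [4.0, 2.0, -2.3]
grip_width: 16.2
```

Call:
carry_out(
  motion=[
    [0, 0, 0, 0, 0],
    [0, 0, 0, 0, 0],
    [0, 0, 0, 0, 0],
    [0, 0, 0, 0, 0],
    [0, 0, 0, 0, 0],
    [0, 0, 0, 0, 0],
    [0, 0, 0, 0, 0],
    [0, 0, 0, 0, 0],
  ],
)

```text
time: 12.12
tool_pos: [491.0, -240.9, 93.0]
tcp_rot: [-3.139, 0.001, 0.002]
contact_force: [-0.4, 0.1, 0.4]
grip_width: 90.1
```

Released. I lift, then move right to clear the top view.

Call:
carry_out(
  motion=[
    [0, 0, 0, -40, 0],
    [0, 0, 0, -80, 0],
    [0, 0, 0, -120, 0],
    [0, -20, 50, -125, 0],
    [0, -50, 100, -125, 0],
    [0, -90, 150, -125, 0],
    [0, -130, 190, -125, 0],
    [0, -170, 220, -125, 0],
    [0, -210, 240, -125, 0],
    [0, -210, 240, -125, 0],
  ],
)

```text
time: 13.38
tool_pos: [279.1, -483.1, 217.4]
tcp_rot: [-3.139, 0.002, -0.002]
contact_force: [0.3, 0.7, 0.4]
grip_width: 91.6
```

```bash
python3 - <<'E'
from plant import bot
import cv2,numpy as np
c=bot.capture("top");np.savez("top3.npz",**c)
a=c["color"][215:315,225:425,::-1]
cv2.imwrite("pics/t3.png",cv2.resize(a,None,fx=4,fy=4,interpolation=cv2.INTER_CUBIC))
cv2.imwrite("pics/t3b.png",cv2.resize(c["color"][255:300,270:340,::-1],None,fx=10,fy=10,interpolation=cv2.INTER_CUBIC))
s=bot.capture("scene");np.savez("scene3.npz",**s)
cv2.imwrite("pics/s3.png",cv2.resize(s["color"][240:310,260:340,::-1],None,fx=8,fy=8,interpolation=cv2.INTER_CUBIC))
E
```

```text
(no output)
```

View pics/t3.png

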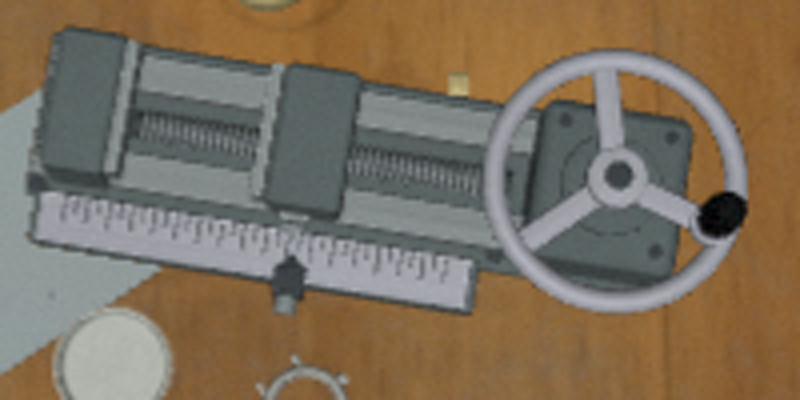

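View pics/t3b.png

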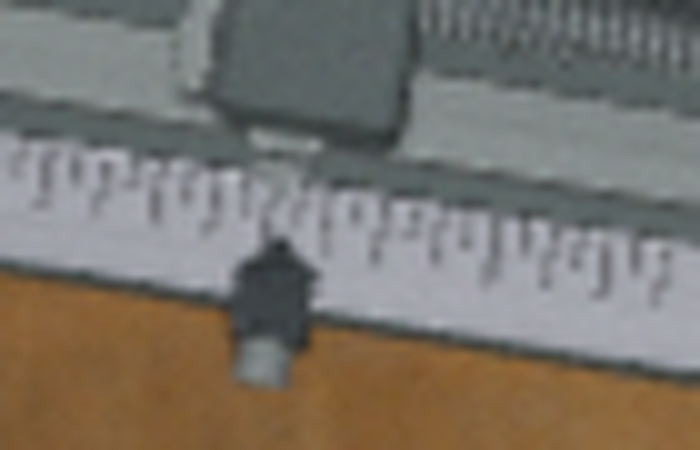

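View pics/s3.png

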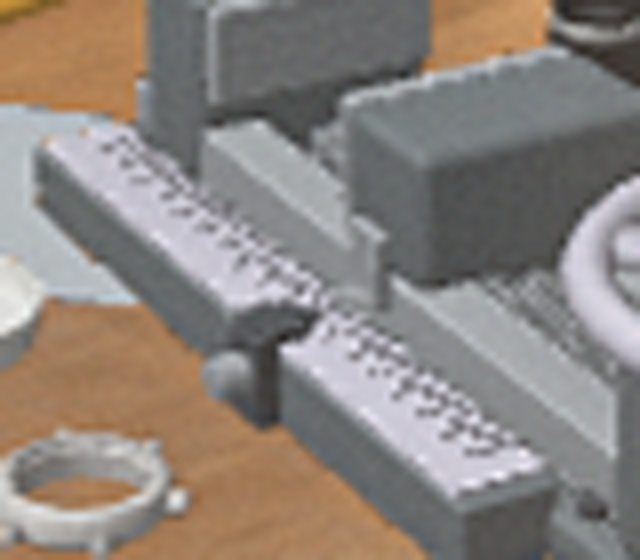

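The pointer tip (crop about (285,200)) appears to face the rider tip (280,240). I'll sharpen this with a before/after difference.

```bash
python3 - <<'E'
import cv2,numpy as np
from h import *
a=dict(np.load("top0.npz"));b=dict(np.load("top3.npz"))
d=b["color"].astype(int).sum(2)-a["color"].astype(int).sum(2)
np.set_printoptions(linewidth=220)
print("cols 290..307, rows 266..282");print(d[266:283,290:308])
print("old");print(d[264:282,316:334])
d8=np.clip(128+d/3,0,255).astype(np.uint8)[255:300,270:340]
e=b["color"][255:300,270:340,::-1]
f=lambda q:cv2.resize(q,None,fx=8,fy=8,interpolation=cv2.INTER_NEAREST)[:300]
cv2.imwrite("pics/d3.png",np.vstack([f(cv2.cvtColor(d8,8)),f(cv2.convertScaleAbs(e,alpha=1.6,beta=-130))]))
# predicted pointer tip pixel when level with the rider tip
y=-.1735;X=np.array([np.cos(y),np.sin(y),0])
r=onz(b,298-.0,279,22);print("rider",r,"aligned ptr px",proj(b,r+6*X),"1mm left",proj(b,r+6*X+np.array([-np.sin(y),np.cos(y),0])))
E
```

```text
cols 290..307, rows 266..282
[[  16  -90 -190 -236 -217 -224 -218 -208 -199 -182 -154 -143 -139 -128 -132 -132 -127 -126]
 [   6  -47 -140 -222 -219 -167 -199 -204 -209 -215 -223 -218 -216 -218 -196 -186 -169 -144]
 [  -6   15    8  -21   12  160   71    4  -84 -149 -149 -167 -210 -219 -217 -224 -218 -237]
 [  -3   -3    3    0  -10   88  152  125  133  125  136  176  -27 -132 -168 -234 -242 -213]
 [   5   -1   17   -5    2   -4  -18  -47  -14    8   51   22   -1    4   10  -13    1  -22]
 [  -1  -16   -8    3   -5   42  103   83   92   44   26  -19    3   -9   -4   -3   -5  -10]
 [   3    4   -7    1  -11   -1   54  180  178  136  101  -11  -10    9  -11    8   -3  -11]
 [  -1   -3   -1   10  -12    1  -59   44  -89  -77  -33   -2   -2   -5   -5    0   -7    8]
 [   7   -8    0   -5   -2   -8    2  -21  -69  -19    8    2    5    4   10    5    3   -5]
 [   3   -5   -6   -1   -2    0    7   -6   -1   -3    3    8   -2   -5   10   -8    0   -2]
 [   5    7   -4    4   -6    5    5    8   -1    0   -3    3   -1    8    4    6  -11   -1]
 [ -19   -5    0    1   15   -1   -2    4    1  
[... 1616 characters left out ...]
 -3   -5   -4]
 [  11    2   -8  -15   -2  -52 -170 -128 -130  -96  -64  -10    9    0   -2    0   -6   10]
 [   3   -6    4    6    1   68  -62   88   65   55    0   -6    9   -2    1   12    3    7]
 [  -5   -9   -2    8    5    7  -40   21   21    1    2   -4   -3   -1    0   -4  -13    3]
 [  -2   10   -5   -4    7   -1  -10    5   -1    8    0    2   14   -4   -3    1  -11    6]
 [  -9    0   -5   -3   -5   -6   -1    5    0   -3   -4    2   -9    3   -7   -3   -9   -7]
 [  -2    6    6   -8   -7    0   -3    2    4    0    4    5    1   -4   -4   -4   -1   -7]]
rider [485.90238068 -64.39308783  22.        ] aligned ptr px [298.55983772 275.65988297] 1mm left [297.99950183 275.56858993]
```

View pics/d3.png

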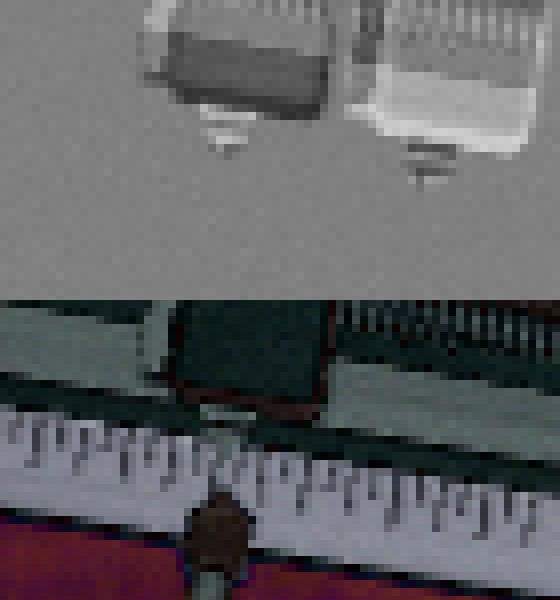

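```bash
python3 - <<'E'
import numpy as np
from h import *
b=dict(np.load("top3.npz"));np.set_printoptions(linewidth=220)
s=b["color"].astype(int).sum(2);print(s[272:292,290:306])
y=-.1735;ax=np.array([-np.sin(y),np.cos(y),0])
for n,rows,z in(("tip",range(278,281),22),("body",range(281,285),24)):
  for r in rows:
    w=np.clip(420-s[r,291:304],0,None).astype(float); 
    if w.sum()>0: u=(w*np.arange(291,304)).sum()/w.sum(); print(n,r,round(u,2),onz(b,u,r,z)@ax)
for u,r in((297.7,271),(298.2,272),(298.0,273),(298,274)):print("ptr",u,r,onz(b,u,r,22)@ax)
E
```

```text
[[481 416 501 536 387 378 370 393 409 414 343 280 294 289 277 298]
 [507 412 479 510 355 459 444 406 407 455 316 369 341 231 230 258]
 [501 348 466 505 417 473 495 395 410 473 427 481 420 404 489 449]
 [500 357 460 494 414 480 424 402 486 425 409 486 424 477 508 407]
 [495 423 475 505 420 482 412 477 492 415 475 503 410 484 511 360]
 [412 404 481 497 510 502 348 459 492 434 488 507 358 465 495 441]
 [440 484 501 495 501 502 348 389 410 486 505 503 420 486 505 501]
 [492 495 496 497 508 485 313 200 189 440 496 505 421 483 501 504]
 [499 496 491 487 463 360 222 183 185 302 461 502 431 484 505 498]
 [505 504 503 430 247 170 163 165 162 181 289 449 500 500 504 501]
 [497 494 504 322 197 185 186 197 194 204 183 271 459 502 499 497]
 [485 473 485 331 213 198 186 200 194 186 199 370 485 509 505 510]
 [227 313 347 245 206 201 200 194 192 201 206 367 479 502 501 499]
 [214 214 183 194 201 202 200 200 203 202 207 469 493 486 485 487]
 [286 273 217 215 210 197 206 199 198 202 202 235 245 314 350 418]
 [289 287 249 222 217 169 183 194 190 209 168 213 220 207 202 190]
 [285 288 249 181 196 216 237 235 201 198 165 257 288 277 287 267]
 [286 288 281 212 296 366 383 337 225 177 148 252 282 272 283 299]
 [285 281 273 238 314 369 390 366 311 226 241 271 283 283 291 286]
 [282 277 274 273 347 395 401 359 285 277 281 280 278 279 274 275]]
tip 278 296.45 23.434735957826092
tip 279 297.22 21.805236970499422
tip 280 297.18 21.5866132591856
body 281 296.91 21.71183428785673
body 282 297.11 21.070673669754388
body 283 296.94 21.06810560987805
body 284 296.24 21.998932920773207
ptr 297.7 271 23.309941129713238
ptr 298.2 272 22.148125821030874
ptr 298.0 273 22.203857017727163
ptr 298 274 21.91199353713099
```

```bash
python3 - <<'E'
import numpy as np
a=np.load("top0.npz")["color"].astype(int);b=np.load("top3.npz")["color"].astype(int)
d=np.abs(a-b).sum(2)
for n,(u,v) in dict(loupe=(256,196),box=(291,204),cup=(254,306),case=(301,317)).items(): print(n,d[v-16:v+16,u-16:u+16].mean())
from plant import bot
o=bot.get_obs();print(o["time"],o["contact_force"],bot.close_job())
E
```

```text
loupe 6.689453125
box 5.525390625
cup 5.1123046875
case 5.8212890625
the job is handed in; nothing more can be done
13.475 [ 0.04163933 -1.24018202  1.1154999 ] None
```

The vice is set and the job is handed in. I gripped the handle and cranked the wheel about 2.23 turns clockwise, moving the jaw about 44.6 mm. I then let go, lifted clear and moved the arm away to the right.

- **Jaw position:** the last top view puts the jaw pointer about 0.5 mm left of the rider's point along the scale, against the 2.5 mm allowed. One pixel is about 1.8 mm there. The readings by image row scattered by about 1 mm, partly because a scale line merges with the rider's tip. The scene view was too coarse for a separate measurement.
- **Loose things:** the brass box, cup, loupe and case show only image noise between the first and last top pictures, so none moved.
- **Time and force:** the clock stood at 13.5 s at hand-in. The force reading was about 1.7 N with the arm clear of everything, about the same as at the start (1.3 N).

No check failed. The wheel being at rest was not measured directly; it was left unheld for over 1 s before the last pictures.

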